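# Set up the neck-gluing board

## Robot

A 6-joint arm with a two-finger parallel gripper is mounted at the origin on the work surface. World frame = base frame: x ahead of the robot, y to its left, z up, the work surface at z = 0. Lengths are in m, angles in rad, forces in N, time in s.
With the tool pointing down it reaches from about 0.325 to 0.9 m from the base axis. Payload 6.1 kg.
Tool frame: the origin (TCP) lies between the finger pads; the fingertips stand arm.tips_ahead ahead of it and the grasp point (between the pads) lies 3 mm ahead of it (arm.tips_ahead is the distance from the TCP to the fingertips, in m); z points along the fingers, y is the line along which they close (so a half turn about z gives the same grasp; the last joint's range is limited). The gripper opens to 85 mm and grips with 20 to 120 N. Pads are 22 mm wide; open, the fingers measure 114 mm over their backs; the gripper's body (76 mm by 85 mm) begins 54 mm behind the grasp point. The pads swing forward as they close: fully open they stand 13 mm farther back than shut.
Start: joints at [1.03, 0.22, 1.526, -0, 1.395, -0.126], TCP at [0.252, 0.572, 0.253] pointing down, gripper open.
Joint ranges: [-2.98, 2.98], [-0.91, 2.08], [0.09, 2.57], [-1.24, 4.39], [0.2, 2.65], [-2.68, 2.68]. Speed limits (rad/s): [2.57, 2.57, 3.01, 3.14, 3.14, 3.14].

## Interface

Orientations are given as [roll, pitch, yaw] about the fixed x, y, z axes, in that order (R = Rz(yaw) Ry(pitch) Rx(roll)).
In Python, from plant import arm, eyes gives the robot as it stands.
- The arm moves only by the tool arm_command, never from a script. Its argument "increments" is a list of rows, each an object with "linear": the shift along the world's x, y, z scaled (see below), a list of three; "spin": the turn about the world's z scaled (see below). A call has 1 to 20 rows; each row shifts and turns the commanded pose from where the row before left it; what a row does not reach is not made up. The controller multiplies each number of a shift by 0.1 m and each number of a turn by 0.1 rad. A row lasts 1/10 s, in which the tool goes at most 50 mm and 8.59 degrees, less where a joint would pass 70% of its speed; a pose out of reach is approached as far as the arm can. A call with a number of a shift or a turn outside -1 to 1 is refused whole. A call with a gripper value outside its range is refused whole. "gripper" is the closure, from 0 (fully open) to 1 (shut), set as the call begins (left out, the last holds). The fingers move at their own pace and stop on an object; "force" is the grip in N (left out, the last holds). Time passes only in rows, so rows that do not move let the fingers close. It gives the time, the measured TCP pose, the force, the opening and the grip force at its end, in the units of the state.
- arm.observe(): the state, without advancing time (a new reading comes with each control period).
- eyes.grab_frame(name): name is "scene" or "top"; returns (picture, depth): 480x640x3 uint8, red, green, blue; 480x640 float32, m along the optical axis (not along the pixel's ray), 0 where there is no reading.
- eyes.get_calibration(name): a dict with "intrinsics" (3x3 intrinsics, pixels), "xyz" and "orientation" of the camera in the world. Camera axes: x right, y down, z forward; pixel columns grow to the right and rows downward; lengths in m; the calibration is good to about 2 mm. A picture is of the moment at which its call begins. get_calibration takes no time and is no camera call.
- arm.job_done(): hands the job in; it is judged then, once.
The state is a dict: "clock": time; "qpos": joint angles; "joint_velocities": joint speeds; "joint_torque": joint torques, N m; "ee_pos": TCP position; "ee_rot": TCP orientation; "force": force on the tool from outside, world axes, zero at the start; "moment": the same for the moment, N m; "width": finger opening in m; "grip_force": force on a finger pad.
Only numpy, scipy, OpenCV 4.12 (cv2) and the standard library are available. Lean on these libraries where they do the work, as an engineer would, in place of code of your own. Each camera call takes 0.05 s, during which the arm holds its last target. There are 200 camera calls.

## Task

Set up the neck-gluing board: pull every cork bung out of its socket and put it in the plywood tray, and drop all the dowels from the stand into the sockets, long dowels in the tall sockets and short ones in the low sockets, right down to the bottom so that they all stand equally proud. Only when all are home, swing the locking lever fully over to its other side; leave the other things on the bench where they are.

Things in the scene. Friction and masses are not known exactly. Their poses are not given: they have to be found in the camera images.
- board: Plywood neck-gluing board fixed to the bench, 18 mm thick, 240 wide (y), x from -175 to 105 mm. Origin on the bench, x lengthwise, z up. On it: a dark neck blank (x -75 to 95, 50 wide, top 42 above the bench); square socket blocks 44 x 44 mm, two tall at x = 60, y = +-80, two low at x = -60, y = +-80; a lever at x = -130, y = 0.
- lever (a joint): Steel locking lever, 80 mm long, on a block on the near end of the board: 0 = unlocked, leaning 0.5 rad towards the board's -y; it swings over about the board's x axis to lean towards the board's +y at 1.0 = locked. It starts at 0 to 0.2 and stays where it is left; about 1 N at the tip moves it. It pivots 40 mm above the bench.
- lever_tip (a point): Centre of the ball (26 mm diameter) at the free end of the locking lever; moves with it.
- tall_a (a point): Tall socket block: this point is the centre of the mouth of its bore, level with the block's top, 103 mm above the bench. The bore is 21 mm wide, blind, 70 mm deep, vertical. It may be closed by a cork bung at the start.
- tall_b (a point): Tall socket block: this point is the centre of the mouth of its bore, level with the block's top, 103 mm above the bench. The bore is 21 mm wide, blind, 70 mm deep, vertical. It may be closed by a cork bung at the start.
- low_a (a point): Low socket block: this point is the centre of the mouth of its bore, level with the block's top, 73 mm above the bench. The bore is 21 mm wide, blind, 40 mm deep, vertical. It may be closed by a cork bung at the start.
- low_b (a point): Low socket block: this point is the centre of the mouth of its bore, level with the block's top, 73 mm above the bench. The bore is 21 mm wide, blind, 40 mm deep, vertical. It may be closed by a cork bung at the start.
- long1_mid (a point): Long plain wooden dowel, 18 mm diameter, 120 mm long, 25 to 70 g; the point is its centre, z along it. Starts upright in a hole of the stand, its foot 15 mm above the bench. A thin dark line goes round it 50 mm below its top, level with the socket's mouth when the dowel is at the bottom of the right kind of socket. May be absent (None).
- long2_mid (a point): Long plain wooden dowel, 18 mm diameter, 120 mm long, 25 to 70 g; the point is its centre, z along it. Starts upright in a hole of the stand, its foot 15 mm above the bench. A thin dark line goes round it 50 mm below its top, level with the socket's mouth when the dowel is at the bottom of the right kind of socket. May be absent (None).
- short1_mid (a point): Short plain wooden dowel, 18 mm diameter, 90 mm long, 25 to 70 g; the point is its centre, z along it. Starts upright in a hole of the stand, its foot 15 mm above the bench. A thin dark line goes round it 50 mm below its top, level with the socket's mouth when the dowel is at the bottom of the right kind of socket. May be absent (None).
- short2_mid (a point): Short plain wooden dowel, 18 mm diameter, 90 mm long, 25 to 70 g; the point is its centre, z along it. Starts upright in a hole of the stand, its foot 15 mm above the bench. A thin dark line goes round it 50 mm below its top, level with the socket's mouth when the dowel is at the bottom of the right kind of socket. May be absent (None).
- bung1_mid (a point): Cork bung, 54 mm tall, 20 g: round head 30 mm diameter, 32 high, on a stem 17 mm diameter, 22 long; the point is on its axis half-way up, 5 mm above the socket's mouth while it is in a socket; z from stem to head. Sits loosely in a socket, head resting on the block. May be absent (None).
- bung2_mid (a point): Cork bung, 54 mm tall, 20 g: round head 30 mm diameter, 32 high, on a stem 17 mm diameter, 22 long; the point is on its axis half-way up, 5 mm above the socket's mouth while it is in a socket; z from stem to head. Sits loosely in a socket, head resting on the block. May be absent (None).
- bung3_mid (a point): Cork bung, 54 mm tall, 20 g: round head 30 mm diameter, 32 high, on a stem 17 mm diameter, 22 long; the point is on its axis half-way up, 5 mm above the socket's mouth while it is in a socket; z from stem to head. Sits loosely in a socket, head resting on the block. May be absent (None).
- bung4_mid (a point): Cork bung, 54 mm tall, 20 g: round head 30 mm diameter, 32 high, on a stem 17 mm diameter, 22 long; the point is on its axis half-way up, 5 mm above the socket's mouth while it is in a socket; z from stem to head. Sits loosely in a socket, head resting on the block. May be absent (None).
- stand: Loose wooden stock stand, 140 x 140 x 55 mm, about 0.9 kg, with four holes 19.5 mm wide and 40 mm deep at x, y = +-38 mm that hold the dowels upright (they may lean 0.04 rad). Origin under its centre, z up.
- tray_in (a point): Loose plywood tray, 170 (x) x 150 (y) x 35 mm outside, walls and floor 6 mm, 0.5 kg; the point is the centre of its inner floor, its axes along the walls.
- glue: Glue bottle (bystander), 56 mm diameter, 150 mm tall, origin under its centre.
- jar: Amber glass jar (bystander), 66 mm diameter, 85 mm tall, origin under its centre.
- block: Cork sanding block (bystander), 100 x 60 x 35 mm, origin under its centre.

How it is judged:
By the outcome, as a careful person would: the job done as asked, in the order asked, and still so for the second after the job is handed in, with the robot touching nothing.
Of long1, long2, short1, short2 only 3 to 4 are there at a start; the rules pass over those that are not, and their reading is None.
Of bung1, bung2, bung3, bung4 only 2 to 4 are there at a start; the rules pass over those that are not, and their reading is None.
At some moment in a run one of stand, tray may be knocked a few centimetres aside while the robot is not near it.
It also fails if it takes over 210 s, if anything falls off the work surface, if the arm or the gripper's body presses on something with over 40 N, if the wrist force passes 120 N, or if a joint passes its speed limit or range.

## Working session

There is one attempt and no reset: what is moved stays moved. The work goes in short steps, Python scripts to look and compute and a tool call to move; the robot and the scene stay as the last step left them, time stands still between calls to the robot, and variables do not carry over. Pictures are saved under pics/ and viewed, at most 14 in all, crops included, and the job is handed in when it is done.

Besides the shell and the picture viewer there is one more tool, called after "Call:" as a command line: name --argument value ..., lists and objects as JSON in quotes. arm_command: Moves the arm, as the interface text tells. Shifts and turns lie within -1 to 1; 1 stands for 0.1 m of shift or 0.1 rad of turn. Its arguments: {"type":"object","properties":{"increments":{"type":"array","items":{"type":"object","properties":{"linear":{"type":"array","items":{"type":"number","minimum":-1,"maximum":1}},"spin":{"type":"number","minimum":-1,"maximum":1}}}},"gripper":{"type":"number"},"force":{"type":"number"}},"required":["increments"]}

```bash
ls; mkdir -p pics
cat > h.py <<'E'
import numpy as np, cv2
from scipy.spatial.transform import Rotation as R
from plant import arm, eyes
def cal(n):
    c=eyes.get_calibration(n); return np.array(c["intrinsics"]),np.array(c["xyz"]),R.from_euler('xyz',c["orientation"]).as_matrix()
def ray(n,u,v,z):
    K,p,M=cal(n); d=M@np.linalg.inv(K)@np.array([u,v,1.]); return p+d*(z-p[2])/d[2]
def cloud(n,dep):
    K,p,M=cal(n); v,u=np.mgrid[0:480,0:640]
    P=np.stack([(u-K[0,2])/K[0,0]*dep,(v-K[1,2])/K[1,1]*dep,dep],-1)
    return P@M.T+p
def proj(n,X):
    K,p,M=cal(n); c=(np.array(X)-p)@M; q=c@K.T; return q[...,:2]/q[...,2:]
def grab(n,save=None):
    im,d=eyes.grab_frame(n)
    if save: cv2.imwrite('pics/'+save,im[:,:,::-1])
    return im,d
E
python3 - <<'E'
from h import *
for n in("scene","top"):
    im,d=grab(n,n+"0.png"); np.savez(n+"0.npz",im=im,d=d); K,p,M=cal(n); print(n,K.tolist(),p,M[:,2])
s=arm.observe(); print(s, arm.tips_ahead)
E
```

```text
pics
scene [[437.49109175245604, 0.0, 318.58440141206523], [0.0, 437.49109175245604, 236.03003100721128], [0.0, 0.0, 1.0]] [ 1.18817433 -0.31376996  0.6050456 ] [-0.71859296  0.36960291 -0.58908221]
top [[592.5195107908688, 0.0, 317.62700875215796], [0.0, 592.5195107908688, 247.92621692568954], [0.0, 0.0, 1.0]] [0.39383401 0.03019941 1.35190822] [ 0.12588106 -0.00220246 -0.9920429 ]
{'clock': 0.1, 'qpos': array([ 1.02991702e+00,  2.21175009e-01,  1.52748135e+00,  7.72492953e-06,
        1.39472898e+00, -1.26098183e-01]), 'joint_velocities': array([-6.01047109e-04, -2.38752364e-03, -2.82478781e-03, -3.01951180e-05,
       -6.38952958e-04, -6.89825954e-04]), 'joint_torque': array([ 8.41589244e-04, -4.98244607e+01, -3.90546119e+01, -2.01296916e-04,
        5.75824262e-03, -6.33386480e-05]), 'ee_pos': array([0.25160488, 0.57156332, 0.25229955]), 'ee_rot': array([-3.13981515e+00, -2.32999208e-04,  2.72680996e+00]), 'force': array([-0.40378827, -0.23974614, -0.14643544]), 'moment': array([-0.03364629,  0.01921798, -0.01758895]), 'grip_force': 0.0, 'width': 0.08529918556088924} 0.022
```

View pics/top0.png

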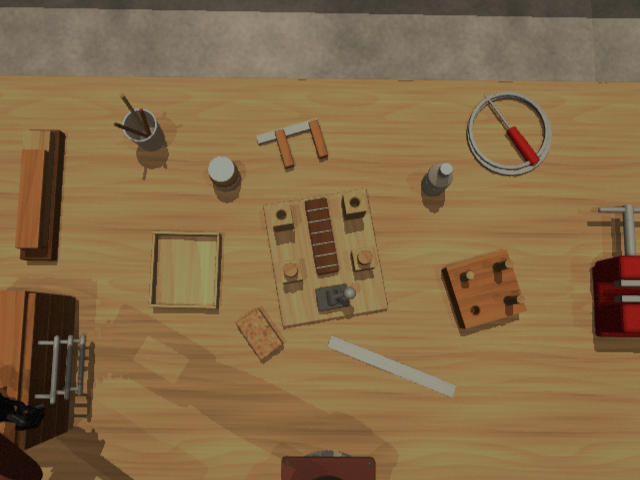

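View pics/scene0.png

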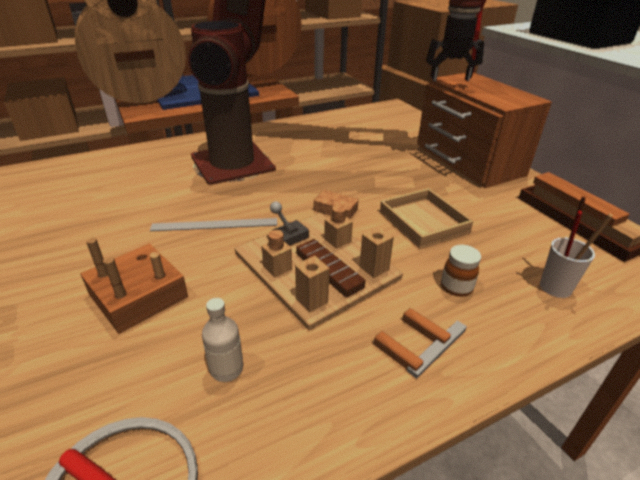

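The top view shows the open tall sockets at (281,215) and (354,203). The low sockets, with cork bungs in them, are at (291,270) and (364,259). The lever ball is at (349,294), the tray at (186,270), and the stand at (483,290) holds three dowels, at (468,275), (507,265) and (515,300). The scene view shows two long dowels and one short.

```bash
cat > m.py <<'E'
from h import *
def cents(P,sel,minpix=8):
    n,l,st,_=cv2.connectedComponentsWithStats(sel.astype(np.uint8),connectivity=8)
    return [(st[i,4],P[l==i].mean(0).round(4),st[i,:4]) for i in range(1,n) if st[i,4]>=minpix]
def roi(x0,y0,x1,y1):
    m=np.zeros((480,640),bool); m[y0:y1,x0:x1]=1; return m
E
python3 - <<'E'
from m import *
for n in("top","scene"):
    z=np.load(n+"0.npz"); d=z['d']; P=cloud(n,d)
    Z=P[...,2]; ok=d>0
    br=ok&(abs(P[...,0]-.42)<.2)&(abs(P[...,1]-.03)<.2) if n=="top" else ok&(P[...,0]>.25)&(P[...,0]<.75)&(P[...,1]>-.15)&(P[...,1]<.2)
    st=ok&(P[...,1]<-.2)&(P[...,1]>-.5)&(P[...,0]<.5)&(P[...,0]>.15)
    print(n)
    for nm,m in (("z100-107",br&(abs(Z-.103)<.006)),("z73",br&(abs(Z-.073)<.006)),("bungtops",br&(Z>.095)&(Z<.115)),("stand z.055",st&(abs(Z-.055)<.006)),("short top",st&(abs(Z-.105)<.006)),("long top",st&(abs(Z-.135)<.006))):
        print(nm,[ (int(a),c.tolist(),b.tolist()) for a,c,b in cents(P,m)])
    if n=="top":
        tr=(P[...,1]>.2)&(P[...,1]<.5)&(P[...,0]>.2)&(P[...,0]<.6)&ok&(Z>.025)&(Z<.045)
        for nm,m in (("board",br&(Z>.013)),("tray",tr),("stand",st&(Z>.045)&(Z<.065))):
            q=P[m][:,:2].astype(np.float32); r=cv2.minAreaRect(q); print(nm,r,len(q))
E
```

```text
top
z100-107 [(147, [0.6103, 0.1065, 0.1026], [271, 216, 22, 11]), (149, [0.5349, -0.0714, 0.1045], [358, 250, 14, 14]), (143, [0.5064, 0.0858, 0.1045], [283, 263, 14, 14])]
z73 [(239, [0.5338, -0.07, 0.073], [352, 247, 23, 23]), (247, [0.5056, 0.0852, 0.073], [279, 259, 24, 23]), (12, [0.454, -0.0169, 0.0727], [336, 293, 4, 5])]
bungtops [(156, [0.6101, 0.1063, 0.1023], [271, 216, 22, 11]), (153, [0.535, -0.0714, 0.1047], [358, 250, 14, 14]), (153, [0.5063, 0.0856, 0.1046], [283, 262, 14, 15])]
stand z.055 [(2570, [0.4524, -0.3402, 0.0549], [449, 276, 78, 52])]
short top [(32, [0.4957, -0.2933, 0.1046], [465, 274, 9, 5]), (19, [0.4481, -0.3825, 0.1045], [510, 295, 6, 9])]
long top [(65, [0.4483, -0.3879, 0.1349], [515, 295, 10, 8])]
board ((0.48466768860816956, 0.05076789855957031), (0.2974037528038025, 0.33896276354789734), 10.410449028015137) 11218
tray ((0.4905882179737091, 0.3000524342060089), (0.20291104912757874, 0.21107345819473267), 89.09524536132812) 900
stand ((0.4636768400669098, -0.34561455249786377), (0.11839510500431061, 0.1443399339914322), 16.79201889038086) 2682
sce
[... 410 characters left out ...]
0725], [261, 242, 31, 18]), (152, [0.6362, 0.0971, 0.0731], [361, 244, 32, 16]), (165, [0.6675, -0.058, 0.0731], [295, 276, 34, 18])]
bungtops [(129, [0.5103, 0.0817, 0.1024], [332, 205, 14, 12]), (49, [0.4659, -0.042, 0.1084], [270, 208, 12, 7]), (373, [0.6267, 0.1039, 0.1012], [362, 227, 32, 21]), (154, [0.5392, -0.0749, 0.1029], [268, 231, 15, 12]), (463, [0.6554, -0.0529, 0.1015], [295, 256, 34, 26])]
stand z.055 [(1281, [0.4512, -0.3246, 0.0548], [114, 244, 65, 42]), (513, [0.4628, -0.4033, 0.055], [80, 267, 33, 29])]
short top [(60, [0.4534, -0.3895, 0.105], [90, 250, 12, 9]), (28, [0.4951, -0.2956, 0.1044], [149, 252, 11, 5])]
long top [(75, [0.45, -0.3902, 0.1337], [86, 238, 11, 9])]
```

Run:
```python
from m import *
print("pic")
for n in("top","scene"):
    z=np.load(n+"0.npz"); d=z['d']; im=z['im']; P=cloud(n,d); Z=P[...,2]; X=P[...,0]; Y=P[...,1]
    g=cv2.cvtColor(im,cv2.COLOR_RGB2GRAY)
    for nm,c,h in (("tallL",(.6245,.1073),.103),("tallR",(.6531,-.0501),.103),("lowL",(.5063,.0857),.073),("lowR",(.535,-.0714),.073)):
        m=(abs(Z-h)<.004)&(np.hypot(X-c[0],Y-c[1])<.04)
        r=cv2.minAreaRect(P[m][:,:2].astype(np.float32)); print(n,nm,np.round(r[0],4),np.round(r[1],4),round(r[2],1),end=' ')
        # bore: dark pixels on the plane h
        if h>.1:
            uv=np.argwhere(np.hypot(X-c[0],Y-c[1])<.06)
            v,u=np.mgrid[0:480,0:640]; cc=proj(n,[*c,h]); w=np.hypot(u-cc[0],v-cc[1])<9
            dm=w&(g<0.6*np.median(g[m])); print("bore",ray(n,u[dm].mean(),v[dm].mean(),h).round(4),dm.sum())
        else:
            b=(Z>.1025)&(np.hypot(X-c[0],Y-c[1])<.022); e=cv2.minEnclosingCircle(P[b][:,:2].astype(np.float32)); print("bung",P[b].mean(0).round(4),np.round(e[0],4),round(e[1],4))
    st=(Y<-.2)&(Y>-.5)&(X<.6)&(X>.35)
    for h in(.105,.135):
        for a,c,b in cents(P,st&(abs(Z-h)<.003)): print(n,"dowel",h,a,c,b)
    m=st&(abs(Z-.055)<.003); r=cv2.minAreaRect(P[m][:,:2].astype(np.float32)); print("stand",r)
    tr=(Y>.2)&(Y<.45)&(X>.35)&(X<.65)&(Z>.02)&(Z<.045); r=cv2.minAreaRect(P[tr][:,:2].astype(np.float32)); print("tray",r)
    b=(abs(X-.45)<.05)&(abs(Y+.03)<.05)&(Z>.085); print("ball",P[b].mean(0),P[b].max(0))
```

```text
pic
top tallL [0.6245 0.1073] [0.0444 0.0437] 10.3 bore [0.6242 0.1069 0.103 ] 72
top tallR [ 0.6535 -0.0501] [0.0448 0.0449] 11.6 bore [ 0.6526 -0.0503  0.103 ] 73
top lowL [0.5067 0.0857] [0.0445 0.0439] 10.4 bung [0.5063 0.0855 0.1056] [0.5069 0.0861] 0.0143
top lowR [ 0.5355 -0.0715] [0.0439 0.0443] 10.5 bung [ 0.5352 -0.0712  0.1057] [ 0.5352 -0.0715] 0.0146
top dowel 0.105 48 [ 0.499  -0.2939  0.1049] [466 271   8   8]
top dowel 0.135 44 [ 0.5211 -0.3668  0.1347] [504 259   9   9]
top dowel 0.135 50 [ 0.448  -0.3884  0.1349] [516 295   9   8]
stand ((0.47384315729141235, -0.34174031019210815), (0.14011965692043304, 0.14165684580802917), 16.867082595825195)
tray ((0.4905882179737091, 0.3000524342060089), (0.20291104912757874, 0.21107345819473267), 89.09524536132812)
ball [ 0.45764575 -0.0373923   0.11724724] [ 0.46956089 -0.01926721  0.1289949 ]
scene tallL [0.6239 0.1059] [0.0477 0.0458] 10.5 bore [0.6258 0.1056 0.103 ] 29
scene tallR [ 0.6526 -0.0512] [0.0459 0.046 ] 10.6 bore [ 0.6534 -0.0518  0.103 ] 45
scene lowL [0.5068 0.0841] [0.0465 0.0464] 10.2 bung [0.5074 0.0835 0.1044] [0.5073 0.0833] 0.0144
scene lowR [ 0.5355 -0.0731] [0.0459 0.0454] 8.2 bung [ 0.5367 -0.0739  0.1046] [ 0.5361 -0.074 ] 0.0149
scene dowel 0.105 27 [ 0.4533 -0.39    0.1048] [ 90 251  12   7]
scene dowel 0.105 56 [ 0.4994 -0.2958  0.1044] [149 252  11   8]
scene dowel 0.105 32 [ 0.5262 -0.368   0.1051] [107 272  12   6]
scene dowel 0.135 57 [ 0.4487 -0.3899  0.1346] [ 86 238  11   6]
scene dowel 0.135 66 [ 0.5214 -0.3686  0.1346] [103 257  11   9]
stand ((0.47257381677627563, -0.3429138660430908), (0.14490829408168793, 0.14065682888031006), 16.881473541259766)
tray ((0.49533775448799133, 0.2994263768196106), (0.20002532005310059, 0.20627465844154358), 89.63673400878906)
ball [ 0.46330337 -0.04043676  0.11202353] [ 0.47232127 -0.0248408   0.12664969]
```

Call:
arm_command --increments '[{"linear": [0.213, -0.406, 0], "spin": 0.5}, {"linear": [0.213, -0.406, 0], "spin": 0.5}, {"linear": [0.213, -0.406, 0], "spin": 0.5}, {"linear": [0.213, -0.406, 0], "spin": 0.5}, {"linear": [0.213, -0.406, 0], "spin": 0.5}, {"linear": [0.213, -0.406, 0], "spin": 0.5}, {"linear": [0.213, -0.406, 0], "spin": 0.5}, {"linear": [0.213, -0.406, 0], "spin": 0.5}, {"linear": [0.213, -0.406, 0], "spin": 0.5}, {"linear": [0.213, -0.406, 0], "spin": 0.5}, {"linear": [0.213, -0.406, 0], "spin": 0.5}, {"linear": [0.213, -0.406, 0], "spin": 0.5}, {"linear": [0, 0, -0.3], "spin": 0}, {"linear": [0, 0, -0.3], "spin": 0}, {"linear": [0, 0, -0.2], "spin": 0}, {"linear": [0, 0, 0]}, {"linear": [0, 0, 0]}]' --gripper 0.1 --force 30

```text
invalid input
```

Run:
```python
from m import *
for n in("scene",):
    im,d=grab(n); P=cloud(n,d); np.savez("s1.npz",im=im,d=d)
    cv2.imwrite("pics/s1.png",cv2.resize(im[120:300,200:440,::-1],None,fx=3,fy=3))
s=arm.observe();print(s['clock'],s['ee_pos'],s['ee_rot'],s['width'])
T=R.from_euler('xyz',s['ee_rot']).as_matrix()
tip=s['ee_pos']+T[:,2]*.022
print("TCP px",proj("scene",s['ee_pos']),"tips",proj("scene",tip),"fingers",proj("scene",tip+T[:,1]*.04),proj("scene",tip-T[:,1]*.04))
z=np.load("top0.npz"); im=z['im']; P=cloud("top",z['d'])
m=(P[...,1]>.2)&(P[...,1]<.42)&(P[...,0]>.38)&(P[...,0]<.6)&(P[...,2]>.028)&(P[...,2]<.042)
n,l,st,c=cv2.connectedComponentsWithStats(m.astype(np.uint8)); 
for i in range(1,n):
    if st[i,4]>20: print(st[i],cv2.minAreaRect(P[l==i][:,:2].astype(np.float32)))
```

```text
0.15 [0.25166629 0.5716176  0.2524302 ] [-3.14007542e+00 -1.75676510e-04  2.72678108e+00] 0.08564594668010964
TCP px [450.66529893  76.82983589] tips [449.16917208  84.88925371] fingers [463.24695898  84.82789397] [435.04560653  84.95081298]
[149 231  71  77 832] ((0.5114493370056152, 0.32524439692497253), (0.15176922082901, 0.17012976109981537), 89.3694076538086)
```

Call:
arm_command --increments '[{"linear": [0.213, -0.406, 0], "spin": 0.5}, {"linear": [0.213, -0.406, 0], "spin": 0.5}, {"linear": [0.213, -0.406, 0], "spin": 0.5}, {"linear": [0.213, -0.406, 0], "spin": 0.5}, {"linear": [0.213, -0.406, 0], "spin": 0.5}, {"linear": [0.213, -0.406, 0], "spin": 0.5}, {"linear": [0.213, -0.406, 0], "spin": 0.5}, {"linear": [0.213, -0.406, 0], "spin": 0.5}, {"linear": [0.213, -0.406, 0], "spin": 0.5}, {"linear": [0.213, -0.406, 0], "spin": 0.5}, {"linear": [0.213, -0.406, 0], "spin": 0.5}, {"linear": [0.213, -0.406, 0], "spin": 0.5}, {"linear": [0, 0, -0.3], "spin": 0}, {"linear": [0, 0, -0.3], "spin": 0}, {"linear": [0, 0, -0.2], "spin": 0}, {"linear": [0, 0, 0], "spin": 0}, {"linear": [0, 0, 0], "spin": 0}]' --gripper 0.1 --force 30

```text
clock: 1.85
ee_pos: [0.5073, 0.0848, 0.1734]
ee_rot: [3.141, -0.001, -2.956]
force: [0.8, -0.1, 0.5]
width: 0.0768
grip_force: 0.0
```

Call:
arm_command --increments '[{"linear": [0, 0, -0.25], "spin": 0}, {"linear": [0, 0, -0.25], "spin": 0}, {"linear": [0, 0, -0.23], "spin": 0}, {"linear": [0, 0, 0], "spin": 0}, {"linear": [0, 0, 0], "spin": 0}]'

```text
clock: 2.35
ee_pos: [0.5084, 0.085, 0.1018]
ee_rot: [-3.141, 0.001, -2.956]
force: [0.4, -0.7, -0.1]
width: 0.0771
grip_force: 0.0
```

Call:
arm_command --increments '[{"linear": [0, 0, 0], "spin": 0}, {"linear": [0, 0, 0], "spin": 0}, {"linear": [0, 0, 0], "spin": 0}, {"linear": [0, 0, 0], "spin": 0}, {"linear": [0, 0, 0], "spin": 0}, {"linear": [0, 0, 0], "spin": 0}, {"linear": [0, 0, 0], "spin": 0}, {"linear": [0, 0, 0], "spin": 0}, {"linear": [0, 0, 0], "spin": 0}, {"linear": [0, 0, 0], "spin": 0}]' --gripper 0.8 --force 30

```text
clock: 3.35
ee_pos: [0.5083, 0.0848, 0.1015]
ee_rot: [-3.141, 0.002, -2.956]
force: [-0.1, -0.1, 6.8]
width: 0.0291
grip_force: 29.4
```

Call:
arm_command --increments '[{"linear": [0, 0, 0.15], "spin": 0}, {"linear": [0, 0, 0.35], "spin": 0}, {"linear": [0, 0, 0.4], "spin": 0}, {"linear": [0, 0, 0.4], "spin": 0}, {"linear": [0, 0, 0.1], "spin": 0}, {"linear": [0, 0, 0], "spin": 0}]'

```text
clock: 3.95
ee_pos: [0.5088, 0.0848, 0.2427]
ee_rot: [-3.141, 0.005, -2.956]
force: [0.3, 0.2, -0.8]
width: 0.0293
grip_force: 30.2
```

```bash
cat >> m.py <<'E'
def tray(P):
    m=(P[...,1]>.15)&(P[...,1]<.5)&(P[...,0]>.33)&(P[...,0]<.65)&(P[...,2]>.029)&(P[...,2]<.041)
    n,l,st,c=cv2.connectedComponentsWithStats(m.astype(np.uint8))
    return [np.round(np.hstack([r[0],r[1],r[2]]),4) for i in range(1,n) if st[i,4]>200 for r in[cv2.minAreaRect(P[l==i][:,:2].astype(np.float32))]]
def stand(P):
    Y=P[...,1];X=P[...,0];Z=P[...,2]; s=(Y<-.15)&(Y>-.55)&(X<.7)&(X>.25)
    m=s&(abs(Z-.055)<.003); r=cv2.minAreaRect(P[m][:,:2].astype(np.float32)); print("stand",np.round(np.hstack([r[0],r[1],r[2]]),4))
    for h in(.105,.135):
        for a,c,b in cents(P,s&(abs(Z-h)<.003)): print("dowel",h,a,c,b)
E
python3 - <<'E'
from m import *
im,d=grab("top","t1.png"); P=cloud("top",d); print(tray(P)); stand(P)
im,d=grab("scene","s1.png"); P=cloud("scene",d); print(tray(P))
print(arm.observe()['ee_pos'])
E
```

```text
[array([ 0.5113,  0.325 ,  0.1512,  0.17  , 89.3782]), array([0.3829, 0.1678, 0.0855, 0.0354, 0.1736])]
stand [ 0.5605 -0.3158  0.3211  0.1416 16.7427]
dowel 0.105 42 [ 0.4986 -0.2935  0.105 ] [466 271   8   8]
dowel 0.135 45 [ 0.5213 -0.3665  0.1352] [504 259   9   9]
dowel 0.135 49 [ 0.4486 -0.3886  0.135 ] [516 295   9   8]
[array([ 0.5116,  0.3228,  0.1533,  0.1734, 89.3751]), array([ 0.38  ,  0.1583,  0.0816,  0.0608, 39.3968])]
[0.50676192 0.08476382 0.23893878]
```

View pics/s1.png

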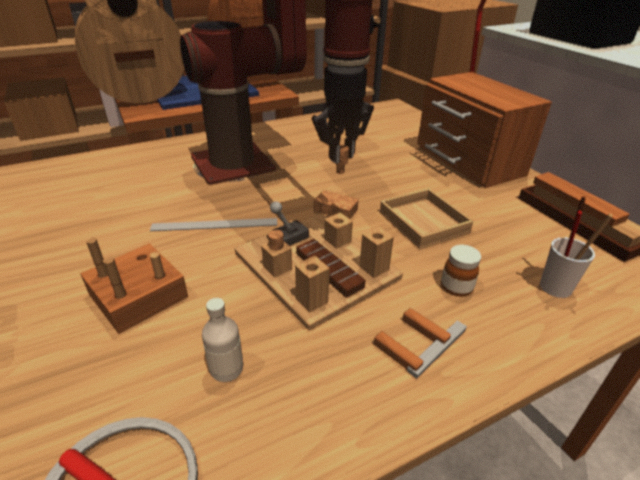

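The scene view shows the bung held at (342,160), the low socket at (338,222) now open, and the tray unmoved at (425,217).

Call:
arm_command --increments '[{"linear": [0.05, 0.3, 0], "spin": 0}, {"linear": [0.05, 0.3, 0], "spin": 0}, {"linear": [0.05, 0.3, 0], "spin": 0}, {"linear": [0.05, 0.3, 0], "spin": 0}, {"linear": [0.05, 0.3, 0], "spin": 0}, {"linear": [0.05, 0.3, 0], "spin": 0}, {"linear": [0.05, 0.3, 0], "spin": 0}, {"linear": [0.03, 0.29, 0], "spin": 0}, {"linear": [0, 0, -0.35], "spin": 0}, {"linear": [0, 0, -0.35], "spin": 0}, {"linear": [0, 0, -0.35], "spin": 0}, {"linear": [0, 0, -0.35], "spin": 0}, {"linear": [0, 0, -0.25], "spin": 0}, {"linear": [0, 0, -0.12], "spin": 0}, {"linear": [0, 0, 0], "spin": 0}, {"linear": [0, 0, 0], "spin": 0}]'

```text
clock: 5.65
ee_pos: [0.5455, 0.3238, 0.0633]
ee_rot: [-3.142, -0.0, -2.956]
force: [0.0, -0.4, 0.0]
width: 0.0291
grip_force: 30.4
```

Call:
arm_command --increments '[{"linear": [0, 0, 0], "spin": 0}, {"linear": [0, 0, 0], "spin": 0}, {"linear": [0, 0, 0], "spin": 0}, {"linear": [0, 0, 0], "spin": 0}, {"linear": [0, 0, 0], "spin": 0}, {"linear": [0, 0, 0], "spin": 0}, {"linear": [0, 0, 0.2], "spin": 0}, {"linear": [0, 0, 0.4], "spin": 0}, {"linear": [0, 0, 0.4], "spin": 0}, {"linear": [0, 0, 0.4], "spin": 0}, {"linear": [0, 0, 0.4], "spin": 0}]' --gripper 0.1

```text
clock: 6.75
ee_pos: [0.5452, 0.3237, 0.2449]
ee_rot: [-3.142, -0.0, -2.956]
force: [1.2, 0.5, 1.0]
width: 0.077
grip_force: 0.0
```

Call:
arm_command --increments '[{"linear": [-0.011, -0.44, 0], "spin": 0}, {"linear": [-0.011, -0.44, 0], "spin": 0}, {"linear": [-0.011, -0.44, 0], "spin": 0}, {"linear": [-0.011, -0.44, 0], "spin": 0}, {"linear": [-0.011, -0.44, 0], "spin": 0}, {"linear": [-0.011, -0.44, 0], "spin": 0}, {"linear": [-0.011, -0.44, 0], "spin": 0}, {"linear": [-0.011, -0.44, 0], "spin": 0}, {"linear": [-0.011, -0.44, 0], "spin": 0}, {"linear": [0, 0, -0.3], "spin": 0}, {"linear": [0, 0, -0.3], "spin": 0}, {"linear": [0, 0, -0.3], "spin": 0}, {"linear": [0, 0, -0.3], "spin": 0}, {"linear": [0, 0, -0.21], "spin": 0}, {"linear": [0, 0, 0], "spin": 0}, {"linear": [0, 0, 0], "spin": 0}]'

```text
clock: 8.35
ee_pos: [0.5356, -0.0722, 0.1026]
ee_rot: [3.141, -0.0, -2.956]
force: [0.5, -0.3, 0.7]
width: 0.0768
grip_force: 0.0
```

Run:
```python
from m import *
im,d=grab("scene"); print(tray(cloud("scene",d)))
cv2.imwrite("pics/s2.png",cv2.resize(im[140:320,210:490,::-1],None,fx=2.8,fy=2.8))
print(arm.observe()['ee_pos'])
```

```text
[array([ 0.5107,  0.3229,  0.154 ,  0.1744, 89.0169]), array([ 0.3794,  0.1576,  0.0828,  0.0619, 37.3541])]
[ 0.53641025 -0.07240137  0.10356175]
```

View pics/s2.png

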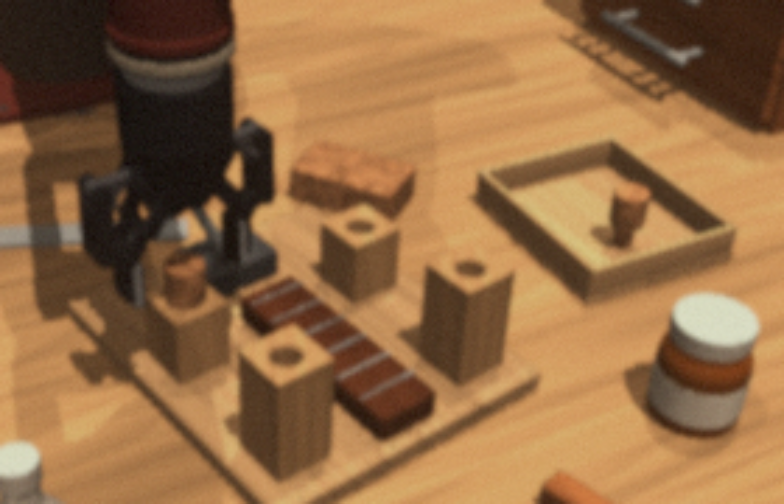

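Bung 1 is standing in the tray (crop 628,215), and the gripper straddles the second bung (crop 185,280). Next I close on it and lift.

Call:
arm_command --increments '[{"linear": [0, 0, -0.015], "spin": 0}, {"linear": [0, 0, 0], "spin": 0}, {"linear": [0, 0, 0], "spin": 0}, {"linear": [0, 0, 0], "spin": 0}, {"linear": [0, 0, 0], "spin": 0}, {"linear": [0, 0, 0], "spin": 0}, {"linear": [0, 0, 0], "spin": 0}, {"linear": [0, 0, 0], "spin": 0}, {"linear": [0, 0, 0], "spin": 0}, {"linear": [0, 0, 0.15], "spin": 0}, {"linear": [0, 0, 0.35], "spin": 0}, {"linear": [0, 0, 0.4], "spin": 0}, {"linear": [0, 0, 0.5], "spin": 0}, {"linear": [0, 0, 0], "spin": 0}]' --gripper 0.8

```text
clock: 9.8
ee_pos: [0.5396, -0.0733, 0.2501]
ee_rot: [-3.135, 0.013, -2.956]
force: [0.2, 0.2, 0.1]
width: 0.0287
grip_force: 30.3
```

Run:
```python
from m import *
im,d=grab("scene"); print(tray(cloud("scene",d)))
print(arm.observe()['ee_pos'])
```

```text
[array([ 0.5112,  0.3227,  0.1535,  0.1735, 89.2658]), array([ 0.3785,  0.1577,  0.0834,  0.0607, 35.6125])]
[ 0.5380948  -0.07290978  0.24638845]
```

Call:
arm_command --increments '[{"linear": [-0.067, 0.44, 0], "spin": 0}, {"linear": [-0.067, 0.44, 0], "spin": 0}, {"linear": [-0.067, 0.44, 0], "spin": 0}, {"linear": [-0.067, 0.44, 0], "spin": 0}, {"linear": [-0.067, 0.44, 0], "spin": 0}, {"linear": [-0.067, 0.44, 0], "spin": 0}, {"linear": [-0.067, 0.44, 0], "spin": 0}, {"linear": [-0.067, 0.44, 0], "spin": 0}, {"linear": [-0.067, 0.44, 0], "spin": 0}, {"linear": [0, 0, -0.35], "spin": 0}, {"linear": [0, 0, -0.35], "spin": 0}, {"linear": [0, 0, -0.35], "spin": 0}, {"linear": [0, 0, -0.35], "spin": 0}, {"linear": [0, 0, -0.25], "spin": 0}, {"linear": [0, 0, -0.13], "spin": 0}, {"linear": [0, 0, 0], "spin": 0}, {"linear": [0, 0, 0], "spin": 0}]'

```text
clock: 11.55
ee_pos: [0.4757, 0.324, 0.0634]
ee_rot: [3.141, 0.0, -2.956]
force: [-0.2, 0.3, -0.9]
width: 0.0289
grip_force: 30.4
```

Call:
arm_command --increments '[{"linear": [0, 0, 0], "spin": 0}, {"linear": [0, 0, 0], "spin": 0}, {"linear": [0, 0, 0], "spin": 0}, {"linear": [0, 0, 0], "spin": 0}, {"linear": [0, 0, 0], "spin": 0}, {"linear": [0, 0, 0], "spin": 0}, {"linear": [0, 0, 0.2], "spin": 0}, {"linear": [0, 0, 0.4], "spin": 0}, {"linear": [0, 0, 0.4], "spin": 0}, {"linear": [0, 0, 0.4], "spin": 0}, {"linear": [0, 0, 0.4], "spin": 0}]' --gripper 0.1

```text
clock: 12.65
ee_pos: [0.475, 0.3237, 0.2443]
ee_rot: [-3.142, -0.0, -2.956]
force: [1.2, -0.2, -0.9]
width: 0.0766
grip_force: 0.0
```

Run:
```python
from m import *
im,d=grab("top","t3.png"); stand(cloud("top",d))
im,d=grab("scene"); stand(cloud("scene",d)); cv2.imwrite("pics/s3.png",cv2.resize(im[140:320,320:560,::-1],None,fx=3,fy=3))
```

```text
stand [ 0.5601 -0.3163  0.3205  0.1421 16.5371]
dowel 0.105 17 [ 0.6972 -0.2367  0.1041] [437 181   9   4]
dowel 0.105 10 [ 0.5184 -0.361   0.1053] [500 262   5   7]
dowel 0.105 42 [ 0.4992 -0.294   0.1051] [466 271   8   8]
dowel 0.105 8 [ 0.4489 -0.381   0.1058] [511 296   2   6]
dowel 0.135 53 [ 0.521  -0.367   0.1349] [504 259   9   9]
dowel 0.135 41 [ 0.4494 -0.3888  0.1348] [516 295   9   8]
stand [ 0.4725 -0.3429  0.1443  0.1411 16.4994]
dowel 0.105 31 [ 0.4535 -0.3901  0.105 ] [ 90 251  11   7]
dowel 0.105 54 [ 0.4993 -0.2955  0.1045] [149 252  11   7]
dowel 0.105 31 [ 0.5265 -0.3677  0.1049] [108 272  11   7]
dowel 0.135 61 [ 0.4492 -0.3898  0.1344] [ 86 238  11   7]
dowel 0.135 66 [ 0.5212 -0.3683  0.1346] [103 257  12   8]
```

View pics/s3.png

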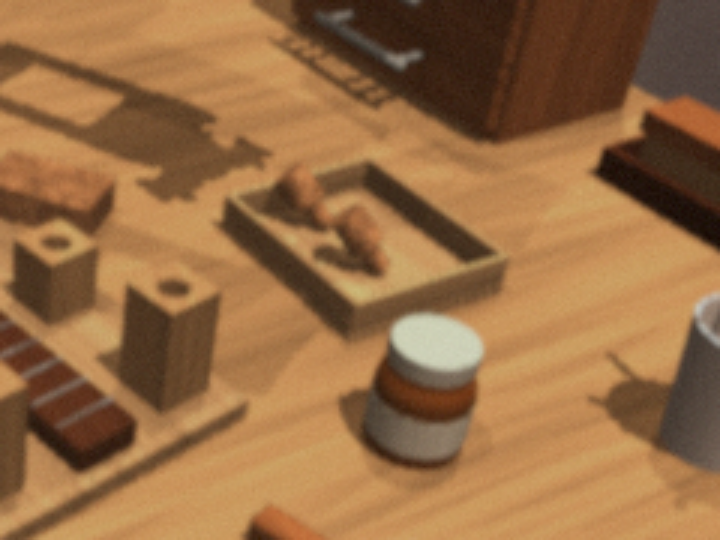

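Call:
arm_command --increments '[{"linear": [0.029, -0.43, 0], "spin": -1}, {"linear": [0.029, -0.43, 0], "spin": -1}, {"linear": [0.029, -0.43, 0], "spin": -1}, {"linear": [0.029, -0.43, 0], "spin": -1}, {"linear": [0.029, -0.43, 0], "spin": -1}, {"linear": [0.029, -0.43, 0], "spin": -1}, {"linear": [0.029, -0.43, 0], "spin": -1}, {"linear": [0.029, -0.43, 0], "spin": -1}, {"linear": [0.029, -0.43, 0], "spin": -1}, {"linear": [0.029, -0.43, 0], "spin": -1}, {"linear": [0.029, -0.43, 0], "spin": -1}, {"linear": [0.029, -0.43, 0], "spin": -1}, {"linear": [0.029, -0.43, 0], "spin": -1}, {"linear": [0.029, -0.43, 0], "spin": -1}, {"linear": [0.029, -0.43, 0], "spin": -0.7}, {"linear": [0.029, -0.43, 0], "spin": -0.7}, {"linear": [0, 0, 0], "spin": 0}, {"linear": [0, 0, 0], "spin": 0}]' --gripper 0.45

```text
clock: 14.55
ee_pos: [0.521, -0.3647, 0.2414]
ee_rot: [-3.141, -0.002, 1.785]
force: [-0.1, 0.7, 0.2]
width: 0.0472
grip_force: 0.0
```

Both bungs lie inside the tray, and the stand and dowels are unmoved. Next I descend on the long dowel at (0.521,-0.368).

Call:
arm_command --increments '[{"linear": [0, -0.005, -0.3], "spin": 0}, {"linear": [0, 0, -0.3], "spin": 0}, {"linear": [0, 0, -0.3], "spin": 0}, {"linear": [0, 0, -0.2], "spin": 0}, {"linear": [0, 0, -0.13], "spin": 0}, {"linear": [0, 0, 0], "spin": 0}, {"linear": [0, 0, 0], "spin": 0}]'

```text
clock: 15.25
ee_pos: [0.5222, -0.3643, 0.1206]
ee_rot: [3.141, 0.001, 1.788]
force: [-0.0, -0.5, 0.6]
width: 0.0469
grip_force: 0.0
```

Call:
arm_command --increments '[{"linear": [0, 0, 0], "spin": 0}, {"linear": [0, 0, 0], "spin": 0}, {"linear": [0, 0, 0], "spin": 0}, {"linear": [0, 0, 0], "spin": 0}, {"linear": [0, 0, 0], "spin": 0}, {"linear": [0, 0, 0], "spin": 0}, {"linear": [0, 0, 0], "spin": 0}, {"linear": [0, 0, 0], "spin": 0}]' --gripper 0.95 --force 40

```text
clock: 16.05
ee_pos: [0.5216, -0.3657, 0.1215]
ee_rot: [-3.141, 0.002, 1.787]
force: [-3.5, -0.2, 6.9]
width: 0.0171
grip_force: 38.8
```

Call:
arm_command --increments '[{"linear": [0, 0, 0.1], "spin": 0}, {"linear": [0, 0, 0.2], "spin": 0}, {"linear": [0, 0, 0.3], "spin": 0}, {"linear": [0, 0, 0.4], "spin": 0}, {"linear": [0, 0, 0.4], "spin": 0}, {"linear": [0, 0, 0.3], "spin": 0}, {"linear": [0.131, 0.315, 0], "spin": 0}, {"linear": [0.131, 0.315, 0], "spin": 0}, {"linear": [0.131, 0.315, 0], "spin": 0}, {"linear": [0.131, 0.315, 0], "spin": 0}, {"linear": [0.131, 0.315, 0], "spin": 0}, {"linear": [0.131, 0.315, 0], "spin": 0}, {"linear": [0.131, 0.315, 0], "spin": 0}, {"linear": [0.131, 0.315, 0], "spin": 0}, {"linear": [0.131, 0.315, 0], "spin": 0}, {"linear": [0.131, 0.315, 0], "spin": 0}, {"linear": [0, 0, -0.3], "spin": 0}, {"linear": [0, 0, -0.26], "spin": 0}, {"linear": [0, 0, 0], "spin": 0}, {"linear": [0, 0, 0], "spin": 0}]'

```text
clock: 18.05
ee_pos: [0.6526, -0.0496, 0.2342]
ee_rot: [-3.141, -0.001, 1.787]
force: [0.0, -0.0, 0.1]
width: 0.0173
grip_force: 39.0
```

Run:
```python
from m import *
im,d=grab("scene"); s=arm.observe(); np.savez("s4.npz",im=im,d=d)
p=s['ee_pos']; print(p,s['ee_rot'],s['width'])
for h in(-.106,-.056,-.03): print(h,proj("scene",p+[0,0,h]).round(1))
print("bore",proj("scene",[.6530,-.0507,.103]))
cv2.imwrite("pics/s4.png",cv2.resize(im[180:300,240:400,::-1],None,fx=5,fy=5,interpolation=cv2.INTER_CUBIC))
im,d=grab("top","t4.png"); np.savez("t4.npz",im=im,d=d)
```

```text
[ 0.65331501 -0.04990997  0.23552633] [3.13974984e+00 4.90515031e-04 1.78649708e+00] 0.017147586001599154
-0.106 [312.6 254.9]
-0.056 [312.7 231.5]
-0.03 [312.7 218.6]
bore [312.09022719 266.58908896]
```

View pics/s4.png

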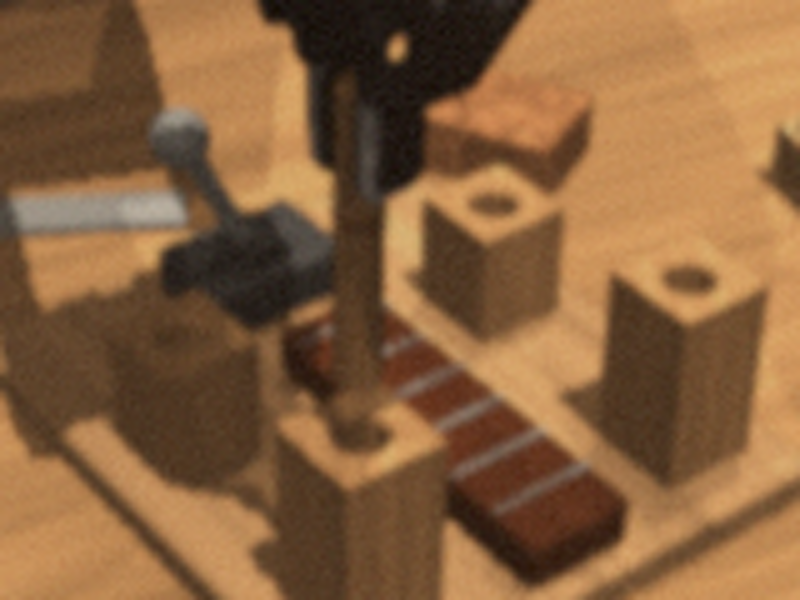

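The dowel hangs over the bore, at about column 360 of the crop against 361 for the bore centre (361,432). I will measure its axis from depth.

```bash
cat >> m.py <<'E'
def axis(n,d,c,zs,r=.009):
    "dowel axis points from the visible side: surface mean pushed back by pi/4 r along the horizontal view"
    P=cloud(n,d); _,cam,_=cal(n); out=[]
    for z0,z1 in zs:
        m=(d>0)&(np.hypot(P[...,0]-c[0],P[...,1]-c[1])<.022)&(P[...,2]>z0)&(P[...,2]<z1)
        q=P[m].mean(0); v=q[:2]-cam[:2]; q[:2]+=v/np.linalg.norm(v)*r*np.pi/4; out.append((q.round(4).tolist(),int(m.sum())))
    return out
E
python3 - <<'E'
from m import *
d=np.load("s4.npz")['d']
for o in axis("scene",d,(.653,-.05),[(.106,.128),(.130,.145),(.145,.16),(.16,.175),(.175,.19),(.19,.205)]): print(o)
E
```

```text
([0.65, -0.0501, 0.1274], 3)
([0.6509, -0.0519, 0.1377], 75)
([0.6512, -0.0519, 0.1525], 74)
([0.6513, -0.0523, 0.1674], 79)
([0.6515, -0.0521, 0.1825], 80)
([0.6518, -0.0522, 0.1977], 82)
```

Call:
arm_command --increments '[{"linear": [0.01, -0.003, -0.1], "spin": 0}, {"linear": [0, 0, -0.1], "spin": 0}, {"linear": [0, 0, -0.05], "spin": 0}, {"linear": [0, 0, -0.05], "spin": 0}, {"linear": [0, 0, -0.05], "spin": 0}, {"linear": [0, 0, -0.03], "spin": 0}, {"linear": [0, 0, 0], "spin": 0}]'

```text
clock: 18.85
ee_pos: [0.6534, -0.0499, 0.1951]
ee_rot: [-3.141, -0.0, 1.787]
force: [-1.1, -0.8, -0.4]
width: 0.0172
grip_force: 39.0
```

Call:
arm_command --increments '[{"linear": [0, 0, -0.1], "spin": 0}, {"linear": [0, 0, -0.1], "spin": 0}, {"linear": [0, 0, -0.1], "spin": 0}, {"linear": [0, 0, -0.1], "spin": 0}, {"linear": [0, 0, -0.08], "spin": 0}, {"linear": [0, 0, 0], "spin": 0}, {"linear": [0, 0, 0], "spin": 0}]'

```text
clock: 19.55
ee_pos: [0.6536, -0.05, 0.1475]
ee_rot: [-3.141, -0.0, 1.787]
force: [-0.7, 0.9, -0.5]
width: 0.0175
grip_force: 38.9
```

Call:
arm_command --increments '[{"linear": [0, 0, -0.03], "spin": 0}, {"linear": [0, 0, -0.03], "spin": 0}, {"linear": [0, 0, -0.03], "spin": 0}, {"linear": [0, 0, 0], "spin": 0}]'

```text
clock: 19.95
ee_pos: [0.6535, -0.05, 0.1393]
ee_rot: [-3.141, -0.0, 1.787]
force: [-3.2, 1.5, 4.2]
width: 0.017
grip_force: 39.5
```

Call:
arm_command --increments '[{"linear": [0, 0, 0], "spin": 0}, {"linear": [0, 0, 0], "spin": 0}, {"linear": [0, 0, 0], "spin": 0}, {"linear": [0, 0, 0], "spin": 0}, {"linear": [0, 0, 0], "spin": 0}, {"linear": [0, 0, 0.1], "spin": 0}, {"linear": [0, 0, 0.3], "spin": 0}, {"linear": [0, 0, 0.4], "spin": 0}, {"linear": [0, 0, 0.4], "spin": 0}, {"linear": [-0.227, -0.377, 0], "spin": 0}, {"linear": [-0.227, -0.377, 0], "spin": 0}, {"linear": [-0.227, -0.377, 0], "spin": 0}, {"linear": [-0.227, -0.377, 0], "spin": 0}, {"linear": [-0.227, -0.377, 0], "spin": 0}, {"linear": [0, 0, 0], "spin": 0}]' --gripper 0.45

```text
clock: 21.45
ee_pos: [0.5378, -0.243, 0.2599]
ee_rot: [-3.141, 0.002, 1.781]
force: [0.5, 0.5, 0.5]
width: 0.0468
grip_force: 0.0
```

Run:
```python
from m import *
im,d=grab("scene"); P=cloud("scene",d); stand(P)
m=(np.hypot(P[...,0]-.653,P[...,1]+.05)<.02)&(P[...,2]>.12)&(d>0); print("dowel top",np.percentile(P[m][:,2],[90,98]),P[m&(P[...,2]>.151)].mean(0))
im,d=grab("top","t5.png"); stand(cloud("top",d)); print(tray(cloud("top",d)))
print(arm.observe()['ee_pos'])
```

```text
stand [ 0.4723 -0.343   0.1451  0.1408 16.6599]
dowel 0.105 30 [ 0.4538 -0.39    0.105 ] [ 90 252  12   7]
dowel 0.105 57 [ 0.4998 -0.2955  0.1044] [150 252  10   8]
dowel 0.135 55 [ 0.449  -0.3902  0.1348] [ 86 238  11   7]
dowel top [0.15312241 0.15382717] [ 0.65440928 -0.05274423  0.15275265]
stand [ 0.5647 -0.319   0.307   0.1403 13.1754]
dowel 0.105 13 [ 0.697  -0.235   0.1046] [437 182   7   3]
dowel 0.105 13 [ 0.4952 -0.2912  0.1051] [466 274   6   5]
[array([ 0.5425,  0.3477,  0.1521,  0.1709, 89.4183]), array([ 0.3774,  0.1597,  0.0839,  0.0599, 35.8205])]
[ 0.53991726 -0.2394231   0.25970882]
```

Call:
arm_command --increments '[{"linear": [-0.228, -0.378, 0], "spin": 0}, {"linear": [-0.228, -0.378, 0], "spin": 0}, {"linear": [-0.228, -0.378, 0], "spin": 0}, {"linear": [-0.226, -0.378, 0], "spin": 0}, {"linear": [0, 0, 0], "spin": 0}, {"linear": [0, 0, -0.35], "spin": 0}, {"linear": [0, 0, -0.35], "spin": 0}, {"linear": [0, 0, -0.3], "spin": 0}, {"linear": [0, 0, 0], "spin": 0}, {"linear": [0, 0, 0], "spin": 0}]'

```text
clock: 22.55
ee_pos: [0.4502, -0.3885, 0.1591]
ee_rot: [-3.142, -0.001, 1.789]
force: [0.3, -0.4, 0.9]
width: 0.047
grip_force: 0.0
```

Call:
arm_command --increments '[{"linear": [-0.01, -0.008, -0.2], "spin": 0}, {"linear": [0, 0, -0.18], "spin": 0}, {"linear": [0, 0, 0], "spin": 0}, {"linear": [0, 0, 0], "spin": 0}]'

```text
clock: 22.95
ee_pos: [0.4494, -0.391, 0.123]
ee_rot: [3.14, 0.002, 1.787]
force: [-0.0, -0.3, -1.1]
width: 0.047
grip_force: 0.0
```

Call:
arm_command --increments '[{"linear": [0, 0, 0], "spin": 0}, {"linear": [0, 0, 0], "spin": 0}, {"linear": [0, 0, 0], "spin": 0}, {"linear": [0, 0, 0], "spin": 0}, {"linear": [0, 0, 0], "spin": 0}, {"linear": [0, 0, 0], "spin": 0}, {"linear": [0, 0, 0], "spin": 0}, {"linear": [0, 0, 0], "spin": 0}, {"linear": [0, 0, 0.1], "spin": 0}, {"linear": [0, 0, 0.2], "spin": 0}, {"linear": [0, 0, 0.3], "spin": 0}, {"linear": [0, 0, 0.4], "spin": 0}, {"linear": [0, 0, 0.4], "spin": 0}, {"linear": [0, 0, 0.3], "spin": 0}, {"linear": [0, 0, 0], "spin": 0}, {"linear": [0, 0, 0], "spin": 0}]' --gripper 0.95

```text
clock: 24.55
ee_pos: [0.4484, -0.3906, 0.2919]
ee_rot: [3.141, 0.002, 1.787]
force: [0.3, 0.4, -1.2]
width: 0.0173
grip_force: 39.1
```

Call:
arm_command --increments '[{"linear": [0.147, 0.414, 0], "spin": 0}, {"linear": [0.147, 0.414, 0], "spin": 0}, {"linear": [0.147, 0.414, 0], "spin": 0}, {"linear": [0.147, 0.414, 0], "spin": 0}, {"linear": [0.147, 0.414, 0], "spin": 0}, {"linear": [0.147, 0.414, 0], "spin": 0}, {"linear": [0.147, 0.414, 0], "spin": 0}, {"linear": [0.147, 0.414, 0], "spin": 0}, {"linear": [0.147, 0.414, 0], "spin": 0}, {"linear": [0.147, 0.414, 0], "spin": 0}, {"linear": [0.147, 0.414, 0], "spin": 0}, {"linear": [0.147, 0.414, 0], "spin": 0}, {"linear": [0, 0, -0.3], "spin": 0}, {"linear": [0, 0, -0.26], "spin": 0}, {"linear": [0, 0, 0], "spin": 0}, {"linear": [0, 0, 0], "spin": 0}, {"linear": [0, 0, 0], "spin": 0}]'

```text
clock: 26.25
ee_pos: [0.6251, 0.106, 0.236]
ee_rot: [3.14, 0.0, 1.786]
force: [1.0, -0.1, -0.3]
width: 0.017
grip_force: 39.3
```

Run:
```python
from m import *
im,d=grab("scene"); s=arm.observe(); p=s['ee_pos']; print(p,s['ee_rot'])
for o in axis("scene",d,p[:2],[(.135,.145),(.145,.16),(.16,.175),(.175,.19),(.19,.205)]): print(o)
print("bore",proj("scene",[.6243,.1063,.103]))
cv2.imwrite("pics/s6.png",cv2.resize(im[150:300,300:460,::-1],None,fx=4,fy=4,interpolation=cv2.INTER_CUBIC))
```

```text
[0.62537251 0.10593208 0.2365429 ] [3.13920543e+00 3.67970122e-04 1.78615491e+00]
([0.6243, 0.1074, 0.14], 39)
([0.6246, 0.1074, 0.1524], 61)
([0.6246, 0.1074, 0.1676], 66)
([0.6248, 0.1074, 0.1826], 66)
([0.6244, 0.1073, 0.1975], 72)
bore [377.68934915 235.31823395]
```

View pics/s6.png

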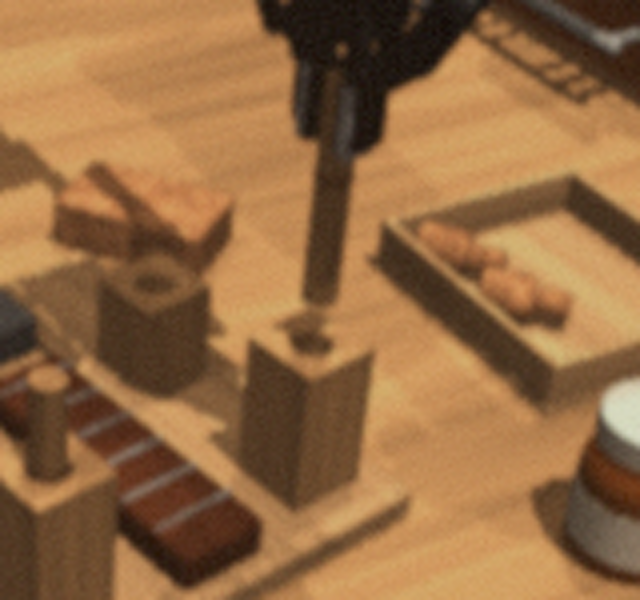

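The first dowel stands in the right tall socket, and both bungs are in the shifted tray. The held dowel's foot, crop (320,300), sits about 1.5 mm to +y of the bore at crop (312,341). I will shift it and insert.

Call:
arm_command --increments '[{"linear": [-0.003, -0.013, -0.1], "spin": 0}, {"linear": [0, 0, -0.1], "spin": 0}, {"linear": [0, 0, -0.05], "spin": 0}, {"linear": [0, 0, -0.05], "spin": 0}, {"linear": [0, 0, -0.05], "spin": 0}, {"linear": [0, 0, -0.03], "spin": 0}, {"linear": [0, 0, 0], "spin": 0}]'

```text
clock: 27.0
ee_pos: [0.624, 0.105, 0.1962]
ee_rot: [-3.141, -0.0, 1.787]
force: [-0.6, -0.0, -0.4]
width: 0.0169
grip_force: 39.3
```

Call:
arm_command --increments '[{"linear": [0, 0, -0.1], "spin": 0}, {"linear": [0, 0, -0.1], "spin": 0}, {"linear": [0, 0, -0.1], "spin": 0}, {"linear": [0, 0, -0.1], "spin": 0}, {"linear": [0, 0, -0.07], "spin": 0}, {"linear": [0, 0, 0], "spin": 0}, {"linear": [0, 0, -0.03], "spin": 0}, {"linear": [0, 0, -0.03], "spin": 0}, {"linear": [0, 0, -0.02], "spin": 0}, {"linear": [0, 0, 0], "spin": 0}]'

```text
clock: 28.0
ee_pos: [0.6242, 0.105, 0.1417]
ee_rot: [-3.141, -0.0, 1.787]
force: [-0.8, 0.6, -0.1]
width: 0.0165
grip_force: 39.2
```

Call:
arm_command --increments '[{"linear": [0, 0, 0], "spin": 0}, {"linear": [0, 0, 0], "spin": 0}, {"linear": [0, 0, 0], "spin": 0}, {"linear": [0, 0, 0], "spin": 0}, {"linear": [0, 0, 0], "spin": 0}, {"linear": [0, 0, 0.1], "spin": 0}, {"linear": [0, 0, 0.3], "spin": 0}, {"linear": [0, 0, 0.4], "spin": 0}, {"linear": [0, 0, 0.4], "spin": 0}, {"linear": [-0.13, -0.4, 0], "spin": 0}, {"linear": [-0.13, -0.4, 0], "spin": 0}, {"linear": [-0.13, -0.4, 0], "spin": 0}, {"linear": [-0.13, -0.4, 0], "spin": 0}, {"linear": [-0.13, -0.4, 0], "spin": 0}, {"linear": [0, 0, 0], "spin": 0}]' --gripper 0.45

```text
clock: 29.5
ee_pos: [0.5581, -0.0994, 0.2629]
ee_rot: [3.142, 0.002, 1.782]
force: [0.7, 0.3, -0.4]
width: 0.0473
grip_force: 0.0
```

Run:
```python
from m import *
im,d=grab("scene"); P=cloud("scene",d); stand(P)
for c in((.6243,.1063),(.653,-.0507)):
    m=(np.hypot(P[...,0]-c[0],P[...,1]-c[1])<.02)&(P[...,2]>.12)&(d>0); print("dowel top",np.percentile(P[m][:,2],[90,98]))
im,d=grab("top","t7.png"); stand(cloud("top",d)); print(tray(cloud("top",d)))
print(arm.observe()['ee_pos'])
```

```text
stand [ 0.4721 -0.3425  0.1472  0.1408 16.6926]
dowel 0.105 59 [ 0.5    -0.2953  0.1045] [150 252  10   8]
dowel top [0.15289496 0.15380254]
dowel top [0.1530209  0.15366985]
stand [ 0.4736 -0.341   0.1401  0.1423 16.5308]
dowel 0.105 43 [ 0.4987 -0.2931  0.1049] [466 271   8   8]
[array([ 0.5426,  0.3477,  0.1513,  0.1707, 89.3765]), array([ 0.3771,  0.16  ,  0.084 ,  0.0592, 35.3844])]
[ 0.55925016 -0.09588256  0.26270052]
```

Call:
arm_command --increments '[{"linear": [-0.12, -0.398, 0], "spin": 0}, {"linear": [-0.12, -0.398, 0], "spin": 0}, {"linear": [-0.12, -0.398, 0], "spin": 0}, {"linear": [-0.12, -0.398, 0], "spin": 0}, {"linear": [-0.12, -0.398, 0], "spin": 0}, {"linear": [0, 0, -0.3], "spin": 0}, {"linear": [0, 0, -0.4], "spin": 0}, {"linear": [0, 0, -0.4], "spin": 0}, {"linear": [0, 0, -0.2], "spin": 0}, {"linear": [0, 0, 0], "spin": 0}, {"linear": [0, 0, 0], "spin": 0}]'

```text
clock: 30.7
ee_pos: [0.5003, -0.2933, 0.1325]
ee_rot: [3.141, 0.0, 1.788]
force: [-0.4, 0.3, 0.7]
width: 0.047
grip_force: 0.0
```

Call:
arm_command --increments '[{"linear": [-0.01, -0.01, -0.2], "spin": 0}, {"linear": [0, 0, -0.2], "spin": 0}, {"linear": [0, 0, 0], "spin": 0}, {"linear": [0, 0, 0], "spin": 0}]'

```text
clock: 31.1
ee_pos: [0.4994, -0.2954, 0.0937]
ee_rot: [3.14, 0.002, 1.787]
force: [0.2, -1.0, 0.4]
width: 0.0472
grip_force: 0.0
```

Call:
arm_command --increments '[{"linear": [0, 0, 0], "spin": 0}, {"linear": [0, 0, 0], "spin": 0}, {"linear": [0, 0, 0], "spin": 0}, {"linear": [0, 0, 0], "spin": 0}, {"linear": [0, 0, 0], "spin": 0}, {"linear": [0, 0, 0], "spin": 0}, {"linear": [0, 0, 0], "spin": 0}, {"linear": [0, 0, 0], "spin": 0}, {"linear": [0, 0, 0.1], "spin": 0}, {"linear": [0, 0, 0.2], "spin": 0}, {"linear": [0, 0, 0.3], "spin": 0}, {"linear": [0, 0, 0.4], "spin": 0}, {"linear": [0, 0, 0.4], "spin": 0}, {"linear": [0, 0, 0.3], "spin": 0}, {"linear": [0, 0, 0], "spin": 0}, {"linear": [0, 0, 0], "spin": 0}]' --gripper 0.95

```text
clock: 32.7
ee_pos: [0.4986, -0.2951, 0.263]
ee_rot: [3.14, 0.002, 1.787]
force: [0.2, 0.3, -1.2]
width: 0.0169
grip_force: 39.3
```

Call:
arm_command --increments '[{"linear": [0.008, 0.379, 0], "spin": 0}, {"linear": [0.008, 0.379, 0], "spin": 0}, {"linear": [0.008, 0.379, 0], "spin": 0}, {"linear": [0.008, 0.379, 0], "spin": 0}, {"linear": [0.008, 0.379, 0], "spin": 0}, {"linear": [0.008, 0.379, 0], "spin": 0}, {"linear": [0.008, 0.379, 0], "spin": 0}, {"linear": [0.008, 0.379, 0], "spin": 0}, {"linear": [0.008, 0.379, 0], "spin": 0}, {"linear": [0.008, 0.379, 0], "spin": 0}, {"linear": [0, 0, -0.3], "spin": 0}, {"linear": [0, 0, -0.3], "spin": 0}, {"linear": [0, 0, -0.26], "spin": 0}, {"linear": [0, 0, 0], "spin": 0}, {"linear": [0, 0, 0], "spin": 0}, {"linear": [0, 0, 0], "spin": 0}]'

```text
clock: 34.3
ee_pos: [0.507, 0.0839, 0.177]
ee_rot: [3.14, 0.0, 1.787]
force: [0.6, 0.2, -0.2]
width: 0.0168
grip_force: 39.3
```

Run:
```python
from m import *
im,d=grab("scene"); s=arm.observe(); p=s['ee_pos']; print(p,s['ee_rot'])
for o in axis("scene",d,p[:2],[(.104,.115),(.115,.125),(.125,.135),(.135,.15)]): print(o)
print("bore",proj("scene",[.507,.0848,.073]))
cv2.imwrite("pics/s8.png",cv2.resize(im[130:280,250:410,::-1],None,fx=4,fy=4,interpolation=cv2.INTER_CUBIC))
```

```text
[0.50725066 0.08387775 0.17732652] [3.13927749e+00 4.73983971e-04 1.78651077e+00]
([0.5062, 0.0846, 0.1099], 38)
([0.5066, 0.085, 0.1198], 31)
([0.5067, 0.0849, 0.1297], 36)
([0.5068, 0.0841, 0.1427], 48)
bore [338.52556726 220.49634633]
```

View pics/s8.png

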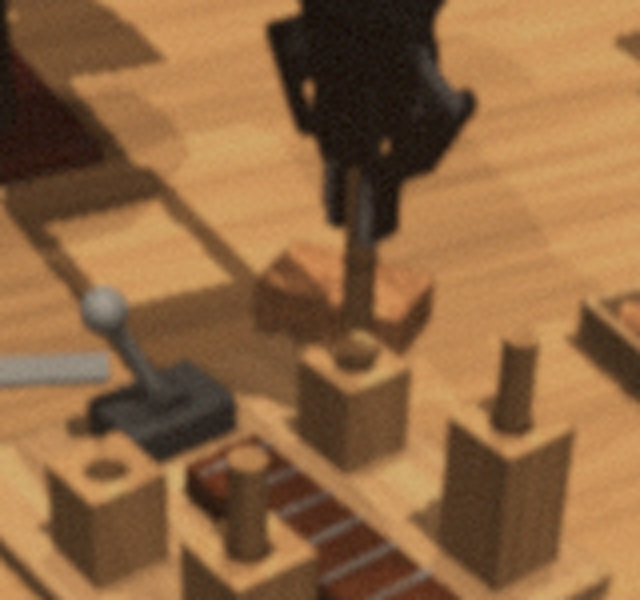

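Both long dowels are seated. The short one's foot, crop (358,330), is over the low bore at crop (355,350), so I insert it.

Call:
arm_command --increments '[{"linear": [0, -0.005, -0.1], "spin": 0}, {"linear": [0, 0, -0.1], "spin": 0}, {"linear": [0, 0, -0.05], "spin": 0}, {"linear": [0, 0, -0.05], "spin": 0}, {"linear": [0, 0, -0.05], "spin": 0}, {"linear": [0, 0, -0.03], "spin": 0}, {"linear": [0, 0, 0], "spin": 0}]'

```text
clock: 35.05
ee_pos: [0.506, 0.0835, 0.1372]
ee_rot: [-3.141, -0.0, 1.787]
force: [1.0, 0.4, 0.6]
width: 0.0171
grip_force: 39.3
```

Call:
arm_command --increments '[{"linear": [0, 0, -0.1], "spin": 0}, {"linear": [0, 0, -0.08], "spin": 0}, {"linear": [0, 0, -0.03], "spin": 0}, {"linear": [0, 0, -0.03], "spin": 0}, {"linear": [0, 0, 0], "spin": 0}, {"linear": [0, 0, 0], "spin": 0}]'

```text
clock: 35.65
ee_pos: [0.5064, 0.0835, 0.1139]
ee_rot: [3.141, 0.0, 1.787]
force: [0.3, -0.1, -0.2]
width: 0.0166
grip_force: 39.3
```

Call:
arm_command --increments '[{"linear": [0, 0, 0], "spin": 0}, {"linear": [0, 0, 0], "spin": 0}, {"linear": [0, 0, 0], "spin": 0}, {"linear": [0, 0, 0], "spin": 0}, {"linear": [0, 0, 0], "spin": 0}, {"linear": [0, 0, 0.1], "spin": 0}, {"linear": [0, 0, 0.3], "spin": 0}, {"linear": [0, 0, 0.4], "spin": 0}, {"linear": [0, 0, 0.4], "spin": 0}, {"linear": [0, -0.4, 0], "spin": 0}, {"linear": [0, -0.4, 0], "spin": 0}, {"linear": [0, -0.4, 0], "spin": 0}, {"linear": [0, -0.4, 0], "spin": 0}, {"linear": [0, -0.4, 0], "spin": 0}, {"linear": [0, -0.4, 0], "spin": 0}, {"linear": [0, 0, 0], "spin": 0}]' --gripper 0.45

```text
clock: 37.25
ee_pos: [0.5061, -0.1609, 0.2348]
ee_rot: [3.141, 0.002, 1.782]
force: [0.3, -0.4, 0.4]
width: 0.0469
grip_force: 0.0
```

Run:
```python
from m import *
im,d=grab("scene"); P=cloud("scene",d)
for c,h in(((.6243,.1063),.12),((.653,-.0507),.12),((.507,.0848),.09)):
    m=(np.hypot(P[...,0]-c[0],P[...,1]-c[1])<.02)&(P[...,2]>h)&(d>0); print("dowel top",np.percentile(P[m][:,2],[90,98]))
b=(abs(P[...,0]-.45)<.05)&(abs(P[...,1]+.03)<.05)&(P[...,2]>.098)&(d>0); print("ball",P[b].mean(0),P[b].max(0),b.sum())
s=arm.observe();print(s['ee_pos'],s['ee_rot'])
y=.1825; X=np.array([np.cos(y),np.sin(y)]);Y=np.array([-X[1],X[0]])
c=np.mean([(.6243,.1063),(.653,-.0507),(.507,.0848),(.5354,-.0724)],0); pv=c-.13*X; print("centre",c,"pivot",pv)
for a in(-.5,.5): print(a,pv+Y*.08*np.sin(a),.04+.08*np.cos(a))
cv2.imwrite("pics/s9.png",cv2.resize(im[130:280,230:390,::-1],None,fx=4,fy=4,interpolation=cv2.INTER_CUBIC))
```

```text
dowel top [0.15273019 0.15380049]
dowel top [0.15263507 0.15340668]
dowel top [0.12241777 0.12391972]
ball [ 0.46399696 -0.04243717  0.11630447] [ 0.4715873  -0.02813806  0.12582246] 122
[ 0.50614171 -0.15872194  0.23453417] [3.14109951e+00 5.80889215e-04 1.78283719e+00]
centre [0.579925 0.017   ] pivot [ 0.4520839  -0.00659352]
-0.5 [ 0.45904473 -0.04431062] 0.11020660495122983
0.5 [0.44512308 0.03112358] 0.11020660495122983
```

View pics/s9.png

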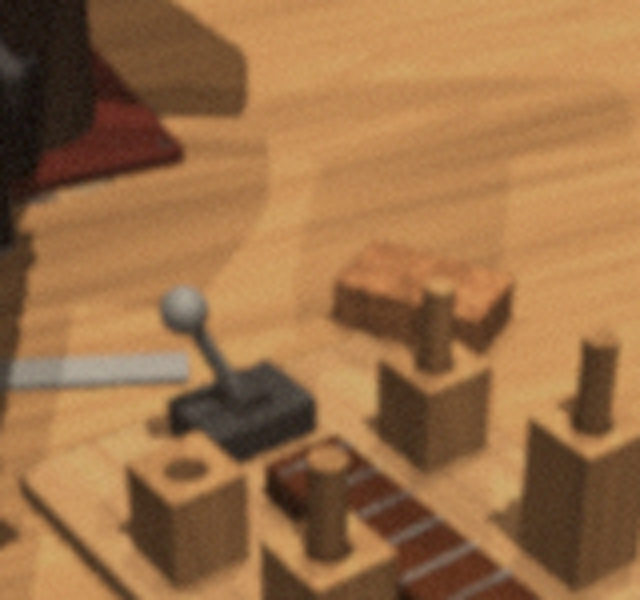

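All three dowels are at full depth, with tops at 0.153, 0.153 and 0.123. The lever ball is at crop (184,308), still unlocked. Next: shut the fingers and come down on the ball's -y side.

Call:
arm_command --increments '[{"linear": [-0.2, 0.37, 0], "spin": 0}, {"linear": [-0.195, 0.365, 0], "spin": 0}, {"linear": [0, 0, 0], "spin": 0}, {"linear": [0, 0, 0], "spin": 0}, {"linear": [0, 0, 0], "spin": 0}, {"linear": [0, 0, 0], "spin": 0}, {"linear": [0, 0, 0], "spin": 0}, {"linear": [0, 0, -0.3], "spin": 0}, {"linear": [0, 0, -0.3], "spin": 0}, {"linear": [0, 0, -0.3], "spin": 0}, {"linear": [0, 0, -0.26], "spin": 0}, {"linear": [0, 0, 0], "spin": 0}, {"linear": [0, 0, 0], "spin": 0}]' --gripper 1.0 --force 30

```text
clock: 38.6
ee_pos: [0.4668, -0.0833, 0.1179]
ee_rot: [-3.141, -0.001, 1.786]
force: [0.4, 0.7, 0.0]
width: -0.0001
grip_force: 0.0
```

Call:
arm_command --increments '[{"linear": [-0.018, 0.098, 0], "spin": 0}, {"linear": [-0.018, 0.098, 0], "spin": 0}, {"linear": [-0.018, 0.098, 0], "spin": 0}, {"linear": [-0.018, 0.098, 0], "spin": 0}, {"linear": [-0.018, 0.098, 0], "spin": 0}, {"linear": [-0.018, 0.098, 0], "spin": 0}, {"linear": [-0.018, 0.098, 0], "spin": 0}, {"linear": [-0.018, 0.098, 0], "spin": 0}, {"linear": [0, 0, 0], "spin": 0}, {"linear": [0, 0, 0], "spin": 0}]'

```text
clock: 39.6
ee_pos: [0.4522, -0.0043, 0.1176]
ee_rot: [-3.141, -0.0, 1.788]
force: [-0.3, -1.4, 0.4]
width: 0.0004
grip_force: 0.0
```

Call:
arm_command --increments '[{"linear": [-0.009, 0.049, 0], "spin": 0}, {"linear": [-0.009, 0.049, 0], "spin": 0}, {"linear": [0, 0, 0], "spin": 0}]'

```text
clock: 39.9
ee_pos: [0.4504, 0.0056, 0.1177]
ee_rot: [-3.141, -0.0, 1.787]
force: [-0.8, 0.2, 0.2]
width: -0.0001
grip_force: 0.0
```

Call:
arm_command --increments '[{"linear": [-0.004, 0.02, 0], "spin": 0}, {"linear": [0, 0, 0], "spin": 0}, {"linear": [0, 0, 0], "spin": 0}]'

```text
clock: 40.2
ee_pos: [0.4502, 0.0072, 0.1178]
ee_rot: [3.142, -0.0, 1.787]
force: [-0.5, 0.4, -0.9]
width: -0.0001
grip_force: 0.0
```

Call:
arm_command --increments '[{"linear": [-0.004, 0.02, 0], "spin": 0}, {"linear": [0, 0, 0], "spin": 0}, {"linear": [0, 0, 0], "spin": 0}]'

```text
clock: 40.5
ee_pos: [0.4499, 0.0089, 0.1178]
ee_rot: [3.141, 0.001, 1.787]
force: [1.0, -2.7, -1.8]
width: -0.0
grip_force: 1.4
```

Run:
```python
from m import *
im,d=grab("scene"); P=cloud("scene",d); s=arm.observe(); print(s['ee_pos'],s['force'])
cv2.imwrite("pics/s10.png",cv2.resize(im[130:280,230:390,::-1],None,fx=4,fy=4,interpolation=cv2.INTER_CUBIC))
print("expected ball px",proj("scene",[.4451,.0311,.110]))
```

```text
[0.44985568 0.00893139 0.1178254 ] [-0.27663635 -3.27805626 -1.08256091]
expected ball px [303.83417585 198.1275123 ]
```

View pics/s10.png

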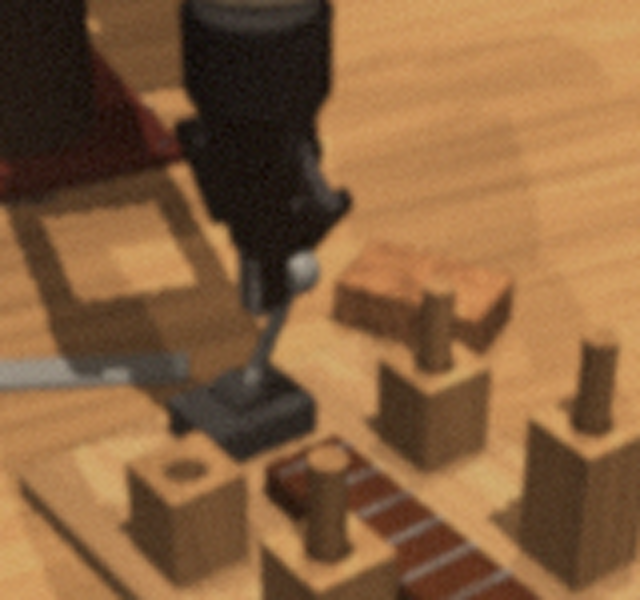

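The lever has swung over. The ball, crop (303,270), is where the locked position is expected, and the force is rising. One more small push will confirm the stop.

Call:
arm_command --increments '[{"linear": [-0.003, 0.015, 0], "spin": 0}, {"linear": [0, 0, 0], "spin": 0}, {"linear": [0, 0, 0], "spin": 0}]'

```text
clock: 40.85
ee_pos: [0.4498, 0.0092, 0.1178]
ee_rot: [3.142, 0.003, 1.787]
force: [0.7, -8.7, -2.4]
width: 0.0001
grip_force: 4.5
```

The end stop is reached: the tool no longer advances and the force is about 9 N. I back off, rise clear and verify.

Call:
arm_command --increments '[{"linear": [0.02, -0.1, 0], "spin": 0}, {"linear": [0.04, -0.2, 0], "spin": 0}, {"linear": [0, 0, 0.4], "spin": 0}, {"linear": [0, 0, 0.4], "spin": 0}, {"linear": [0, 0, 0.4], "spin": 0}, {"linear": [0, -0.4, 0.3], "spin": 0}, {"linear": [0, -0.4, 0], "spin": 0}, {"linear": [0, -0.4, 0], "spin": 0}, {"linear": [0, -0.4, 0], "spin": 0}, {"linear": [0, 0, 0], "spin": 0}, {"linear": [0, 0, 0], "spin": 0}, {"linear": [0, 0, 0], "spin": 0}]'

```text
clock: 42.05
ee_pos: [0.4554, -0.1784, 0.2675]
ee_rot: [-3.141, -0.001, 1.787]
force: [-0.1, 0.4, -0.1]
width: -0.0
grip_force: 0.0
```

Run:
```python
from m import *
im,d=grab("scene","s11.png"); P=cloud("scene",d)
for c,h in(((.6243,.1063),.12),((.653,-.0507),.12),((.507,.0848),.09)):
    m=(np.hypot(P[...,0]-c[0],P[...,1]-c[1])<.02)&(P[...,2]>h)&(d>0); print("dowel top",np.percentile(P[m][:,2],[90,98]))
b=(np.hypot(P[...,0]-.445,P[...,1]-.031)<.03)&(P[...,2]>.098)&(d>0); print("ball",P[b].mean(0),P[b].max(0),b.sum())
```

```text
dowel top [0.15278483 0.153636  ]
dowel top [0.15313119 0.15386549]
dowel top [0.12235604 0.12370554]
ball [0.45092766 0.0276241  0.11347786] [0.45814757 0.04139178 0.12320053] 115
```

View pics/s11.png

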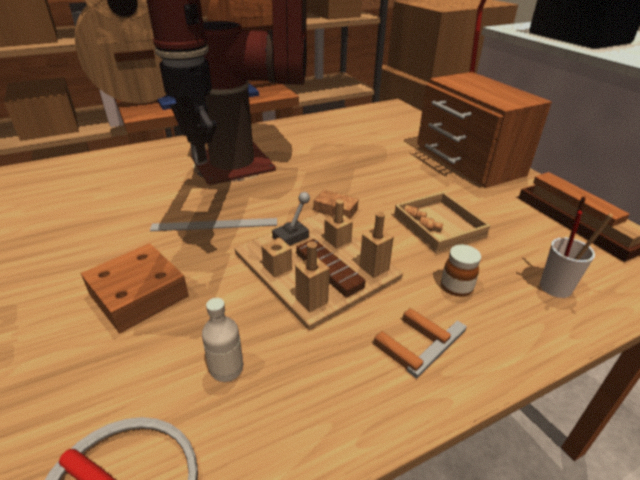

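The picture shows three seated dowels, both bungs in the tray at (425,217), the lever over at (303,198), the stand empty, and the robot clear of everything.

```bash
python3 -c "
from plant import arm
print(arm.job_done())"
```

```text
the job is handed in; nothing more can be done
None
```

Job handed in at about 42 s on the robot's clock: both bungs are in the tray, two long dowels and one short are fully seated (one low socket stays empty, as the stand held only three dowels), and the lever was swung to its locked stop last.

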